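# Discard the out-of-date test cartridge

### The arm

A 6-joint arm with a two-finger parallel gripper is mounted at the origin on the work surface. World frame = base frame: x ahead of the robot, y to its left, z up, the work surface at z = 0. Lengths are in mm, angles in degrees, forces in N, time in s.
With the tool pointing down it reaches from about 300 to 850 mm from the base axis. Payload 4.2 kg.
Tool frame: the origin (TCP) lies midway between the tips of the shut fingers; the grasp point (between the pads) lies 19 mm behind it; z points along the fingers, y is the line along which they close (so a half turn about z gives the same grasp; the last joint's range is limited). The gripper opens to 91 mm and grips with 3 to 60 N. Pads are 32 mm wide; open, the fingers measure 118 mm over their backs; the gripper's body (76 mm by 178 mm) begins 60 mm behind the grasp point.
Start: joints at [62.911, 18.312, 89.639, -0, 72.044, -1.146], TCP at [251.559, 517.07, 213.976] pointing down, gripper open.
Joint ranges: [-177.97, 177.97], [-48.28, 115.42], [12.27, 149.76], [-77.06, 257.06], [2.81, 150.46], [-146.56, 146.56]. Speed limits (degrees/s): [147.25, 147.25, 180, 180, 180, 180].

### API

Orientations are given as [roll, pitch, yaw] about the fixed x, y, z axes, in that order (R = Rz(yaw) Ry(pitch) Rx(roll)).
In Python, from workcell import env gives the robot as it stands.
- The arm moves only by the shell command python3 -m jog 'ROWS' [FORCE]. ROWS is a JSON object of lists of equal length, an entry for each row: "jaw": the finger opening in mm, from 0 to 91.2; "slide": the shift along the tool's x, y, z in units of 30 mm (1.0 is 30 mm), a list of three; "spin": the turn about the tool's z in units of 8 degrees (1.0 is 8 degrees). In form: {"jaw": [jaw, ...], "slide": [[dx, dy, dz], ...], "spin": [spin, ...]}. A call has 1 to 10 rows; each row shifts and turns the commanded pose from where the row before left it, along the tool's axes as they then stand; what a row does not reach is not made up. A row lasts 1/10 s, in which the tool goes at most 50 mm and 8.59 degrees, less where a joint would pass 70% of its speed; a pose out of reach is approached as far as the arm can. A call is refused whole if a number of a shift passes 1 or a number of a turn 1, either way. A call with a gripper value outside its range is refused whole. The fingers move at their own pace and stop on an object; FORCE is the grip in N (left out, the last holds). Time passes only in rows, so rows that do not move let the fingers close. It gives the time, the measured TCP pose, the force, the opening and the grip force at its end, in the units of the state.
- env.state(): the state, without advancing time (a new reading comes with each control period).
- env.grab_frame(name): name is "scene" or "top" or "wrist"; returns the picture (384x512x3 uint8, red, green, blue); there is no depth.
- env.camera_model(name): a dict with "fx", "fy", "cx", "cy" (pixels), "camera_from_world" (4x4, takes a point from world to camera coordinates). Camera axes: x right, y up, looking along -z (the intrinsics and any distortion apply to the point x, -y, -z); pixel columns grow to the right and rows downward; lengths in mm; the calibration is good to about 2 mm. A picture is of the moment at which its call begins: read the wrist's pose just before it. camera_model takes no time and is no camera call; for the wrist camera it gives the pose at the moment of the call.
- env.job_done(): hands the job in; it is judged then, once.
The state is a dict: "time_s": time; "qpos": joint angles; "qvel": joint speeds; "effort": joint torques, N m; "ee_pos": TCP position; "ee_rot": TCP orientation; "force": force on the tool from outside, world axes, zero at the start; "torque": the same for the moment, N m; "gripper_width": finger opening in mm; "gripper_force": force on a finger pad.
Only numpy, scipy, OpenCV 4.12 (cv2) and the standard library are available. Lean on these libraries where they do the work, as an engineer would, in place of code of your own. Each camera call takes 0.05 s, during which the arm holds its last target. There are 200 camera calls.

### The job

The lowest test cartridge in the gravity dispenser is out of date: draw it straight out by its projecting tail, so that the rest of the stack drops down and stays in the dispenser. Holding it, push it nose first through the sprung flap of the disposal bin, and on from behind if it sticks, until it has dropped inside and the flap has shut behind it. Leave the other cartridges and everything else on the bench where they are.

Things in the scene. Friction and masses are not known exactly. Their poses are not given: they have to be found in the camera images.
- dispenser: Gravity dispenser, fixed: open-topped tower (aluminium, clear sides; 49 mm wide, 109 mm deep, top at 150 mm) on a pedestal and a steel base plate (150 x 110 x 12 mm, front edge at x = -55 mm). Origin: on the bench below the middle of the stack; x from its front (towards the robot) to its back. Five cartridges lie flat one on another on its floor, 45 mm above the bench, long way along x.
- gate (a point): Gate at the foot of the dispenser's front wall (its outer face), at the height of the magazine floor, axes as the dispenser's. It is 13 mm high and lets out one cartridge at a time, to -x. The magazine floor and low side walls end 20 mm behind it; in front of the gate the lowest cartridge overhangs freely, only the base plate's edge lies below.
- lowest: The lowest cartridge, to be discarded: a flat white plastic test cartridge, a box 100 x 36 x 9 mm (along its x, y, z), 40 g. Origin: centre of its underside. x from tail to nose, along the dispenser's +x at the start. Its tail projects 32 to 38 mm from the gate; drawn 75 mm to the dispenser's -x it is clear, and the stack drops. Grip ribs at the tail, window and port on top.
- lowest_tail (a point): Middle of the tail end face of the lowest cartridge (axes as the cartridge's).
- lowest_nose (a point): Middle of the nose end face of the lowest cartridge (axes as the cartridge's).
- bin: Bench disposal bin, fixed: white tub, grey hood; 200 mm deep, 220 wide, 240 high (handle on top to 265). Origin: on the bench under its centre; x from its front (towards the robot) to its back, z up. The front is upright for 150 mm, then slopes back at 45 degrees to the top. Hollow and empty, inside floor at 6 mm.
- bin_mouth: Posting mouth, 54 mm wide (y) and 18 mm high (z, up the slope), in the middle of the bin's sloping front. Origin: centre of the opening in the outer face of the slope. x points into the bin, square to the slope (45 degrees downward). The wall is 3 mm thick (x = 0 to 3 mm), with a flush dark frame round the opening. Behind it the bin is hollow.
- flap (a joint): Polished, slippery steel flap filling the mouth, hinged at its upper edge, rad: 0 shut, grows inward, at most 1.4. A spring shuts it: 0.4 N at its lower edge to start it, about 0.9 N when open. With the cartridge under it, it stands at about 1.0.
- flap_edge (a point): Middle of the flap's free lower edge, 18.5 mm from the hinge. A cartridge let go half-way in mostly slides in by itself, but the flap drags on it and it may stick, sloping or tipped steeply: push its tail end on until level with the mouth or a few mm inside; then it drops.
- second: The cartridge that is second from the bottom in the dispenser at the start, to stay in the stack: same as the lowest. Origin: centre of its underside.
- third: The cartridge that is third from the bottom in the dispenser at the start, to stay in the stack: same as the lowest. Origin: centre of its underside.
- fourth: The cartridge that is fourth from the bottom in the dispenser at the start, to stay in the stack: same as the lowest. Origin: centre of its underside.
- fifth: The cartridge that is top one in the dispenser at the start, to stay in the stack: same as the lowest. Origin: centre of its underside.
- spare: Bystander, leave it alone. A spare cartridge of the same kind lying flat on the bench, not to be taken. Origin: centre of its underside.
- tip_box: Bystander, leave it alone. Box of pipette tips, 122 x 84 x 62 mm, blue with a clear lid. Origin: centre of its underside.
- jar: Bystander, leave it alone. Milky clear round jar with white cap, 84 mm across, 110 mm high. Origin: centre of its underside.
- reagent: Bystander, leave it alone. Brown reagent bottle, 62 mm across, 140 mm high. Origin: centre of its underside.
- tube_rack: Bystander, leave it alone. White rack with small tubes, 110 x 56 x 39 mm. Origin: centre of its underside.
- gel_comb: Bystander, leave it alone. White plastic gel comb lying flat, about 27 x 80 x 4 mm. Origin: centre of its spine's underside.
- gel_tray: Bystander, leave it alone. Clear open gel tray, 110 x 85 x 22 mm. Origin: centre of its underside.
There are look-alikes about, which are no part of the job. Leave any black or purple look-alike of the lowest alone. What is shaped like the dispenser but green is not meant.

How it is judged:
By the outcome, as a careful person would: the job done as asked, in the order asked, and still so for the second after the job is handed in, with the robot touching nothing.
It also fails if it takes over 58 s, if anything falls off the work surface, if the arm or the gripper's body presses on something with over 40 N, if the wrist force passes 120 N, or if a joint passes its speed limit or range.

## Working session

There is one attempt and no reset: what is moved stays moved. The work goes in short steps, Python scripts to look and compute and a shell command to move; the robot and the scene stay as the last step left them, time stands still between calls to the robot, and variables do not carry over. Pictures are saved under pics/ and viewed, at most 10 in all, crops included, and the job is handed in when it is done.

```bash
mkdir -p pics; ls; python3 - <<'E'
from workcell import env
import cv2,numpy as np
for n in("scene","top"):
    im=env.grab_frame(n); cv2.imwrite(f"pics/{n}0.png",cv2.resize(im[:,:,::-1],(800,600),interpolation=cv2.INTER_CUBIC)); 
    m=env.camera_model(n); print(n,{k:(np.round(v,3).tolist()) for k,v in m.items()})
s=env.state();print(s)
E
```

```text
pics
scene {'fx': 499.455, 'fy': 499.455, 'cx': 254.396, 'cy': 199.396, 'camera_from_world': [[0.971, -0.237, 0.006, -545.473], [0.224, 0.925, 0.306, -153.569], [-0.078, -0.296, 0.952, -1652.673], [0.0, 0.0, 0.0, 1.0]]}
top {'fx': 365.237, 'fy': 365.237, 'cx': 260.698, 'cy': 196.88, 'camera_from_world': [[0.004, -1.0, 0.002, -15.731], [0.979, 0.004, 0.203, -605.46], [-0.203, 0.002, 0.979, -1316.596], [0.0, 0.0, 0.0, 1.0]]}
{'time_s': 0.1, 'qpos': array([ 6.29079278e+01,  1.83483030e+01,  8.96978230e+01,  9.64837580e-04,
        7.20439982e+01, -1.14507622e+00]), 'qvel': array([ 0.06857317, -0.14710643, -0.04514064, -0.0308247 , -0.01698441,
        0.04208145]), 'effort': array([-1.24905288e-03, -4.13333988e+01, -2.32510310e+01,  7.28089339e-02,
        4.22378769e-02, -5.63575009e-05]), 'ee_pos': array([251.37248019, 516.65567439, 213.21189052]), 'ee_rot': array([-1.79909912e+02, -2.71823390e-03,  1.54052704e+02]), 'force': array([-0.47581006, -0.31680405,  0.23946959]), 'torque': array([-0.00722188, -0.00228295, -0.01572634]), 'gripper_force': 0.0, 'gripper_width': 90.97264964851853}
```

View pics/scene0.png

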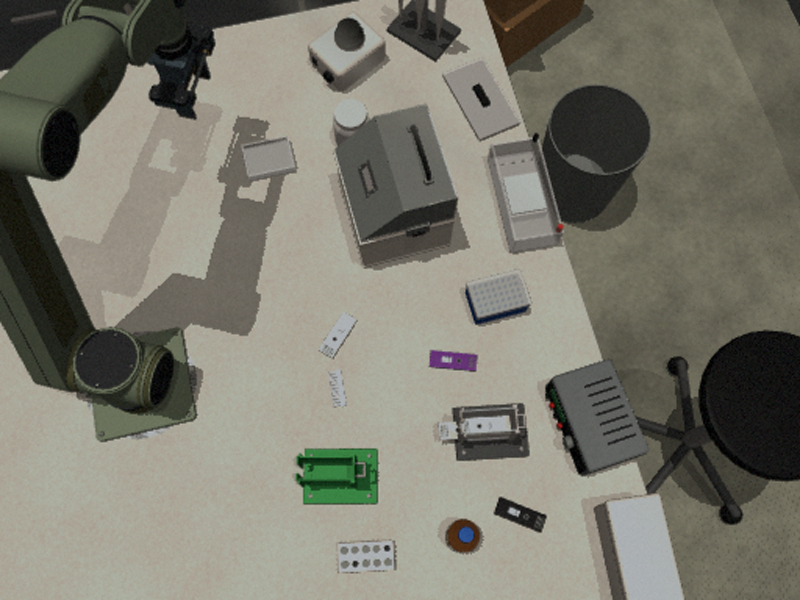

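View pics/top0.png

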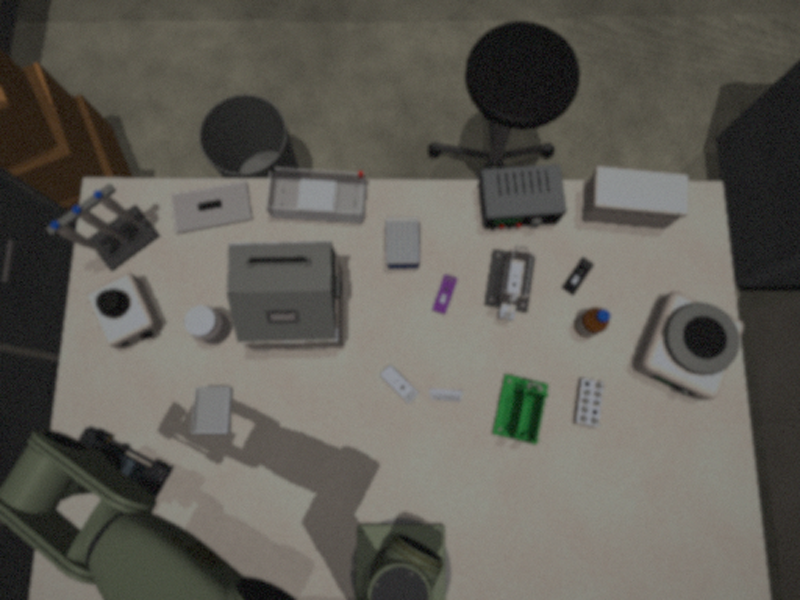

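The scene shows the steel dispenser at view px (490,432), its tail at (447,430), and the bin mouth at (367,178). In the top view, the dispenser is at (512,283) with its tail at (507,310), and the mouth is at (283,317). The green and purple/black look-alikes are separate objects.

```bash
cat > h.py <<'E'
import numpy as np, cv2
from workcell import env
def ray(m,u,v):
    T=np.array(m["camera_from_world"]);R=T[:3,:3];c=-R.T@T[:3,3]
    d=R.T@np.array([(u-m["cx"])/m["fx"],-(v-m["cy"])/m["fy"],-1]);return c,d
def atz(m,u,v,z):
    c,d=ray(m,u,v);return c+d*(z-c[2])/d[2]
def proj(m,P):
    T=np.array(m["camera_from_world"]);p=(T[:3,:3]@np.atleast_2d(P).T).T+T[:3,3]
    return np.c_[m["cx"]+m["fx"]*p[:,0]/-p[:,2],m["cy"]+m["fy"]*p[:,1]/p[:,2]]
def tri(*obs):
    A=0;b=0
    for m,u,v in obs:
        c,d=ray(m,u,v);d=d/np.linalg.norm(d);M=np.eye(3)-np.outer(d,d);A=A+M;b=b+M@c
    return np.linalg.solve(A,b)
E
python3 - <<'E'
from h import *
s,t=env.camera_model("scene"),env.camera_model("top");k=.64;np.set_printoptions(precision=1,suppress=True)
print("mouth",tri((s,367*k,178*k),(t,283*k,317*k)),atz(s,367*k,178*k,195),atz(t,283*k,317*k,195))
print("tail",atz(s,440*k,431*k,54),atz(t,506*k,317*k,54))
print("plate",[atz(s,u*k,v*k,12) for u,v in((458,404),(524,404),(528,459),(457,459))])
print("platetop",[atz(t,u*k,v*k,12) for u,v in((489,250),(534,252),(531,312),(485,306))])
print("binroof edge",[atz(s,u*k,v*k,240) for u,v in((428,105),(457,195),(387,116),(409,208))])
print("bin top view",[atz(t,u*k,v*k,z) for u,v,z in((229,245,240),(333,243,240),(236,341,150),(339,334,150))])
m=env.camera_model("wrist");T=np.array(m["camera_from_world"]);print({k:m[k] for k in("fx","fy","cx","cy")});
from scipy.spatial.transform import Rotation as Ro
st=env.state();Rt=Ro.from_euler("xyz",st["ee_rot"],degrees=True).as_matrix();c=-T[:3,:3].T@T[:3,3]
print("cam in tool",Rt.T@(c-st["ee_pos"]),"\n",Rt.T@T[:3,:3].T,"\nRt\n",Rt)
E
```

```text
mouth [557.5 256.6 198.6] [559.9 259.5 195. ] [556.  256.6 195. ]
tail [ 587.3 -254.1   54. ] [ 585.  -252.5   54. ]
plate [array([ 642.2, -202.4,   12. ]), array([ 776.4, -235. ,   12. ]), array([ 751.9, -346.3,   12. ]), array([ 610.6, -311.9,   12. ])]
platetop [array([ 767.5, -221.9,   12. ]), array([ 762.7, -337. ,   12. ]), array([ 606.1, -323. ,   12. ]), array([ 620.9, -208.2,   12. ])]
binroof edge [array([713.9, 368.2, 240. ]), array([718.8, 159. , 240. ]), array([626.8, 362.8, 240. ]), array([620.7, 154. , 240. ])]
bin top view [array([704.2, 370. , 240. ]), array([709.7, 147.1, 240. ]), array([509.7, 368.7, 150. ]), array([526.4, 139.5, 150. ])]
{'fx': 267.9913882632211, 'fy': 267.9913882632211, 'cx': 253.83573006996502, 'cy': 188.62026607890252}
cam in tool [  85.2   -0.2 -170.9] 
 [[ 0.   1.   0.3]
 [ 1.  -0.  -0. ]
 [-0.   0.3 -1. ]] 
Rt
 [[-0.9  0.4 -0. ]
 [ 0.4  0.9 -0. ]
 [ 0.  -0.  -1. ]]
```

```bash
python3 -m jog '{"jaw":[91,91,91,91],"slide":[[0,0,-0.65],[0,0,-0.65],[0,0,-0.65],[0,0,-0.65]],"spin":[-0.9,-0.9,-0.9,-0.9]}'
python3 -m jog '{"jaw":[91,91,91,91,91,91,91,91,91,91],"slide":[[-0.7,-0.75,0],[-0.9,-0.95,0],[-0.95,-0.95,0],[-0.95,-0.95,0],[-0.95,-0.95,0],[-0.95,-0.95,0],[-0.95,-0.95,0],[-0.9,-0.95,0],[-0.8,-0.9,0],[-0.7,-0.8,0]],"spin":[0,0,0,0,0,0,0,0,0,0]}'
```

```text
time_s: 0.5
ee_pos: [251.4, 516.8, 292.2]
ee_rot: [-179.9, -0.0, -176.8]
force: [-0.3, 1.1, -0.2]
gripper_width: 90.8
gripper_force: 0.0
time_s: 1.5
ee_pos: [528.4, 255.9, 291.4]
ee_rot: [-180.0, -0.0, -177.2]
force: [0.0, 0.2, -0.9]
gripper_width: 91.0
gripper_force: 0.0
```

```bash
python3 - <<'E'
from h import *
import json
st=env.state();m=env.camera_model("wrist");im=env.grab_frame("wrist")
print(st["ee_pos"],st["ee_rot"],st["qvel"].round(1))
np.save("binT.npy",np.array(m["camera_from_world"]));cv2.imwrite("bin_raw.png",im[:,:,::-1])
cv2.imwrite("pics/bin.png",cv2.resize(im[:,:,::-1],(800,600),interpolation=cv2.INTER_CUBIC))
print(proj(m,[[557,257,197]])/.64)
E
```

```text
[528.35037709 255.88329131 291.39706597] [-1.79976741e+02 -4.64551263e-02 -1.77192066e+02] [-29.3   8.8 -12.4   0.5   3.6 -29.3]
[[395.70162401 339.08239818]]
```

View pics/bin.png

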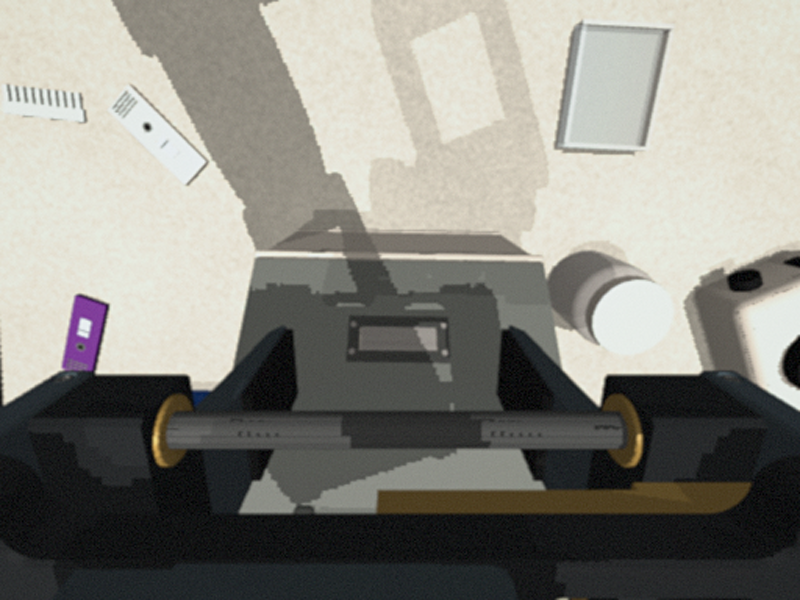

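Wrist view: the mouth frame is at view px (350–450, 317–361), the flap is the lighter quad (358–438, 325–352), and the hood's lower front edge runs from (258,256) to (545,262). I'll refine these from a stationary frame.

```bash
python3 - <<'E'
from h import *
np.set_printoptions(precision=1,suppress=True)
st=env.state();m=env.camera_model("wrist");im=env.grab_frame("wrist")
print(st["ee_pos"],st["qvel"].round(1))
cv2.imwrite("bin_raw.png",im[:,:,::-1])
c=im[195:240,215:300,::-1]; cv2.imwrite("pics/mouth.png",cv2.resize(c,None,fx=9,fy=9,interpolation=cv2.INTER_NEAREST))
g=cv2.GaussianBlur(im[:,:,0].astype(float),(3,3),0)
for u in (175,190,200,300,320,335):
    col=g[150:180,u];print(u,150+np.argmax(col),col.astype(int))
import pickle;pickle.dump(m,open("bin_m.pkl","wb"))
E
```

```text
[531.5 252.5 291. ] [ 3.  -0.9  1.9  2.4  0.6  5.5]
175 159 [148 147 146 147 149 146 139 153 195 226 224 191 149 126 122 121 121 123
 124 124 123 123 123 123 123 123 123 124 124 124]
190 160 [101 104 112 119 121 121 119 131 171 216 228 202 158 129 121 122 123 123
 123 124 123 123 123 123 123 123 123 122 123 123]
200 160 [116 121 121 121 121 120 119 134 176 218 234 216 170 131 121 123 123 123
 124 124 123 123 122 122 123 124 123 123 124 124]
300 161 [121 122 122 122 122 122 122 120 124 149 192 223 222 189 144 117 110 110
 111 112 111 112 112 113 112 112 112 112 113 112]
320 162 [121 121 121 122 122 122 122 120 118 134 176 215 224 198 149 116 110 111
 111 111 111 111 111 111 111 112 112 111 112 112]
335 162 [217 218 217 212 197 170 141 123 119 136 177 215 231 216 169 127 112 111
 112 112 112 111 111 112 112 112 112 112 112 112]
```

View pics/mouth.png

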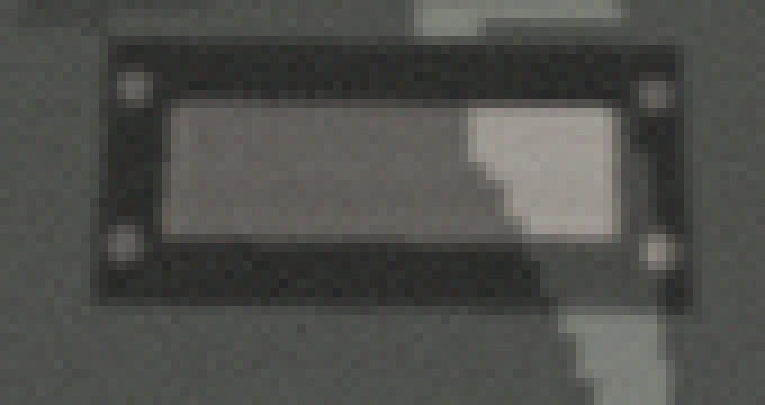

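Mouth crop: the flap corners are at crop px (168,100), (618,107), (160,238) and (620,240). The top of the image is the mouth's lower edge.

```bash
python3 - <<'E'
from h import *
import pickle
np.set_printoptions(precision=1,suppress=True)
m=pickle.load(open("bin_m.pkl","rb"))
e=[atz(m,u,v,150) for u,v in((175,161.5),(200,162),(320,164),(335,164.5))]  # dark side of rim
print("rim",e)
a,b=e[0],e[3];yaw=np.degrees(np.arctan2(-(b-a)[0],(b-a)[1]));print("bin yaw",yaw)
x=np.array([np.cos(np.radians(yaw)),np.sin(np.radians(yaw)),0]);n=x-np.array([0,0,1]);p0=a
P=[]
for u,v in((168,100),(618,107),(160,238),(620,240)):
    c,d=ray(m,u/9+215-.5,v/9+195-.5);P.append(c+d*(n@(p0-c))/(n@d))
P=np.array(P);print(P,P.mean(0),np.linalg.norm(P[1]-P[0]),np.linalg.norm(P[3]-P[2]),np.linalg.norm(P[2]-P[0]),np.linalg.norm(P[3]-P[1]))
o=np.array([[-27,-9,0],[27,-9,0],[-27,9,0],[27,9,0]],float)
print([atz(m,u/9+214.5,v/9+194.5,z) for u,v,z in((168,100,188.6),(618,107,188.6),(160,238,201.4),(620,240,201.4))])
E
```

```text
rim [array([514. , 158.2, 150. ]), array([513.2, 187.7, 150. ]), array([509. , 329.7, 150. ]), array([508.7, 347.5, 150. ])]
bin yaw 1.593890690434079
[[551.3 230.9 189.3]
 [549.7 285.2 189.2]
 [563.8 231.2 201.8]
 [561.7 285.2 201.2]] [556.6 258.1 195.4] 54.36423384912998 54.03163970399987 17.699828236286542 17.07417978366784
[array([551.6, 230.8, 188.6]), array([549.9, 285.3, 188.6]), array([564. , 231.2, 201.4]), array([561.7, 285.2, 201.4])]
```

```bash
python3 -m jog '{"jaw":[91,91,91,91,91,91,91,91,91,91],"slide":[[0,-0.7,0],[0,-1,0],[0,-1,0],[0,-1,0],[0,-1,0],[0,-1,0],[-0.1,-1,0],[-0.1,-1,0],[-0.1,-1,0],[-0.1,-1,0]],"spin":[0,0,0,0,0,0,0,0,0,0]}'
python3 -m jog '{"jaw":[91,91,91,91,91,91,91,91,91,91],"slide":[[0,-1,0],[0,-1,0],[0,-1,0],[0,-1,0.5],[0,-1,0.7],[0,-1,0.7],[0,-0.7,0.7],[0,-0.4,0.7],[0,0,0],[0,0,0]],"spin":[0,0,0,0,0,0,0,0.75,0.75,0]}'
python3 - <<'E'
from h import *
import pickle
st=env.state();m=env.camera_model("wrist");im=env.grab_frame("wrist")
print(st["ee_pos"],st["ee_rot"],st["qvel"].round(1))
cv2.imwrite("disp_raw.png",im[:,:,::-1]);pickle.dump(m,open("disp_m.pkl","wb"))
cv2.imwrite("pics/disp.png",cv2.resize(im[:,:,::-1],(800,600),interpolation=cv2.INTER_CUBIC))
E
```

```text
time_s: 2.6
ee_pos: [553.5, -32.8, 291.7]
ee_rot: [180.0, -0.0, -177.1]
force: [-0.3, -0.1, -0.3]
gripper_width: 90.9
gripper_force: 0.0
time_s: 3.6
ee_pos: [564.0, -244.6, 191.7]
ee_rot: [179.9, -0.1, 170.9]
force: [0.4, 0.9, 0.3]
gripper_width: 91.0
gripper_force: 0.0
[ 563.98799542 -244.58870227  191.66441836] [ 1.79925461e+02 -1.41416168e-01  1.70859937e+02] [ 0.7 -1.2 -1.2 -0.1  0.1 -4.5]
```

View pics/disp.png

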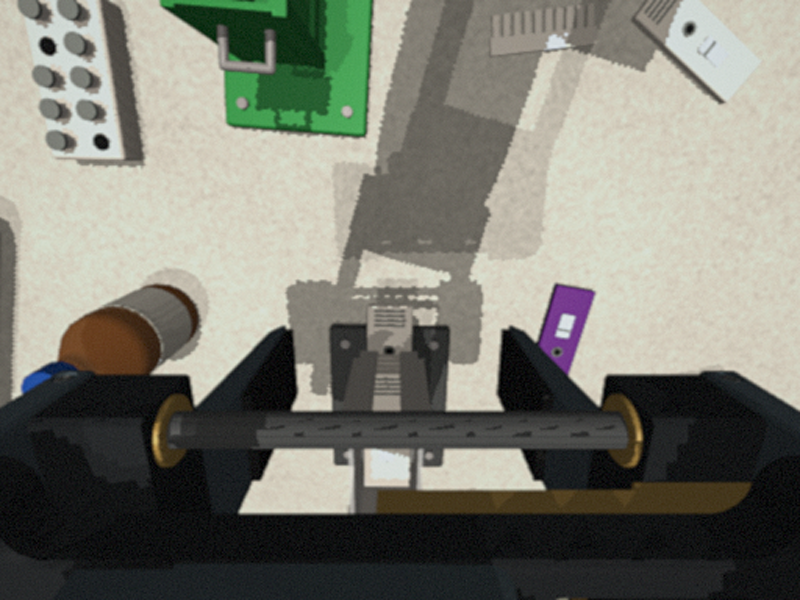

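Wrist view: the tail sticks out towards the robot, with its end at view px (369–412, 304). The plate front edge is at (331–449, 325) and the gate at about y=350. Next is a zoomed crop.

```bash
python3 - <<'E'
import cv2
im=cv2.imread("disp_raw.png");c=im[185:240,200:300];cv2.imwrite("pics/tail.png",cv2.resize(c,None,fx=8,fy=8,interpolation=cv2.INTER_NEAREST))
E
```

```text
(no output)
```

View pics/tail.png

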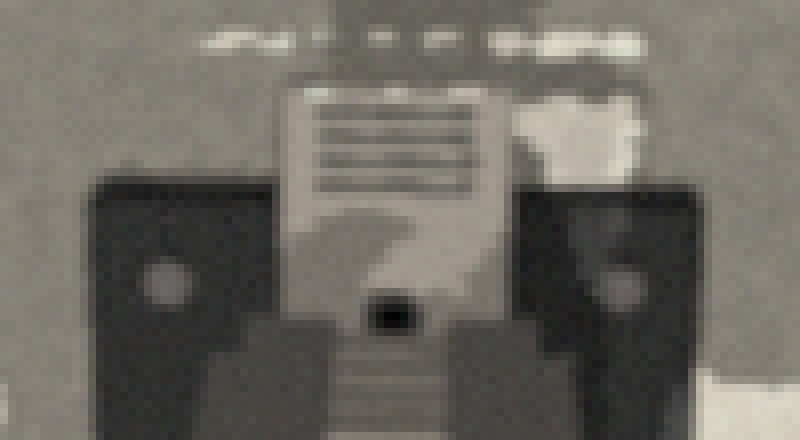

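```bash
python3 - <<'E'
from h import *
import pickle
np.set_printoptions(precision=1,suppress=True)
m=pickle.load(open("disp_m.pkl","rb"))
f=lambda u,v,z:atz(m,u/8+199.5,v/8+184.5,z)
A,B,C,D=f(284,90,54),f(514,92,54),f(277,310,54),f(508,310,54);print(A,B,C,D,np.linalg.norm(A-B))
E,F=f(90,192,12),f(702,192,12);print("plate",E,F,np.linalg.norm(E-F))
yw=lambda a,b:np.degrees(np.arctan2(-(b-a)[0],(b-a)[1]))
print("yaw from tail end",yw(A,B),"sides",[np.degrees(np.arctan2((q-p)[1],(q-p)[0])) for p,q in((A,C),(B,D))],"plate",yw(E,F))
# plate rear corners and rivets
G=[f(168,282,12),f(622,290,12)];print("screws",G,yw(*G))
st=env.state();print(st["ee_pos"],st["ee_rot"])
for yaw in(-9,-7,-5):
    y=np.radians(yaw);x=np.array([np.cos(y),np.sin(y),0]);print(yaw,"tail along x rel plate front",((A+B)/2-(E+F)/2)@x,"lateral",((A+B)/2-(E+F)/2)@[-x[1],x[0],0], "gate-pred tail->", ((A+B)/2-(E+F)/2)@x)
E
```

```text
[ 579.2 -269.8   54. ] [ 585.1 -235.4   54. ] [ 614.8 -277.4   54. ] [ 620.6 -241.6   54. ] 34.93719102450652
plate [ 605.8 -311.9   12. ] [ 622.9 -206.1   12. ] 107.16982305493353
yaw from tail end -9.699499376336007 sides [np.float64(-12.044060973053307), np.float64(-10.009875524527008)] plate -9.179813880862756
screws [array([ 624.7, -301.8,   12. ]), array([ 639.1, -222.5,   12. ])] -10.28119653090519
[ 564.5 -244.6  192.6] [180.  -0. 171.]
-9 tail along x rel plate front -32.79509946690509 lateral 1.3401241267608341 gate-pred tail-> -32.79509946690509
-7 tail along x rel plate front -32.72835192086095 lateral 2.4838402250551987 gate-pred tail-> -32.72835192086095
-5 tail along x rel plate front -32.62172991941738 lateral 3.6245301466415913 gate-pred tail-> -32.62172991941738
```

```bash
python3 -m jog '{"jaw":[91,91,91,91,91,91,91,91,60,60],"slide":[[-0.1,-0.16,0],[0,0,0.5],[0,0,0.9],[0,0,0.9],[0,0,0.9],[0,0,0.9],[0,0,0.6],[0,0,0.4],[0,0,0],[0,0,0]],"spin":[0.12,0,0,0,0,0,0,0,0,0]}' 35
python3 - <<'E'
from h import *
st=env.state();print(st["ee_pos"],st["ee_rot"],st["qvel"].round(1),st["gripper_width"])
p=st["ee_pos"]-np.array([582.1,-252.6,45]);y=np.radians(-10);print("along,lat",p@[np.cos(y),np.sin(y),0],p@[-np.sin(y),np.cos(y),0])
m=env.camera_model("wrist");im=env.grab_frame("wrist");print(proj(m,[[582.1,-252.6,54]]))
cv2.imwrite("pics/pre.png",cv2.resize(im[150:310,130:390,::-1],None,fx=3,fy=3,interpolation=cv2.INTER_CUBIC))
E
```

```text
time_s: 4.65
ee_pos: [567.5, -250.7, 40.8]
ee_rot: [-180.0, 0.1, 169.9]
force: [-0.0, -0.6, -0.2]
gripper_width: 78.1
gripper_force: 0.0
[ 567.4508751  -250.69328977   40.78260055] [-1.79979588e+02  9.32705951e-02  1.69928043e+02] [-0.1 -0.8 -0.6  0.1 -0.1  0.1] 78.09740950296445
along,lat -14.75766853600467 -0.6660508218426548
[[254.70535867 261.37155058]]
```

View pics/pre.png

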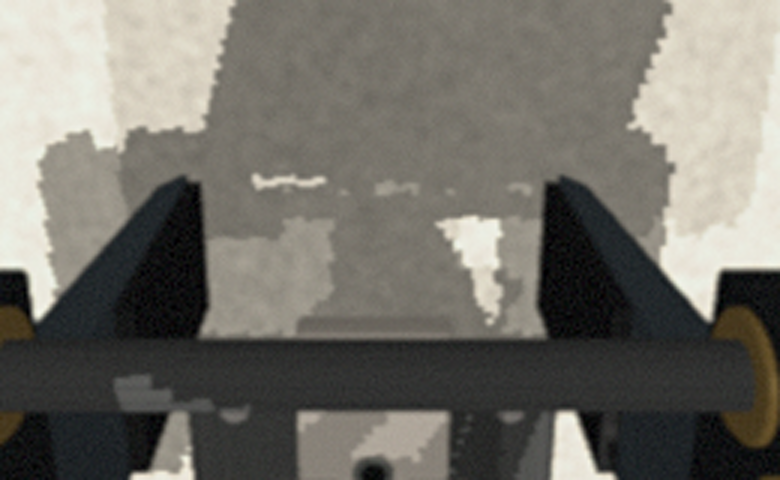

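Tail centred between the fingers (297–449 against 200–545), and its end edge is at raw row 261, where predicted. I'll go 6.5 mm further in and grip.

```bash
python3 -m jog '{"jaw":[60,50,40,30,25,25,25,25,25,25],"slide":[[-0.11,0.01,0],[-0.11,0.01,0],[0,0,0],[0,0,0],[0,0,0],[0,0,0],[0,0,0],[0,0,0],[0,0,0],[0,0,0]],"spin":[0,0,0,0,0,0,0,0,0,0]}' 40
```

```text
time_s: 5.7
ee_pos: [573.2, -251.1, 39.9]
ee_rot: [180.0, -0.0, 169.9]
force: [-0.2, -0.1, 1.6]
gripper_width: 34.5
gripper_force: 40.0
```

```bash
python3 -m jog '{"jaw":[25,25,25,25,25,25,25,25,25,25],"slide":[[0.1,0,0],[0.2,0,0],[0.3,0,0],[0.35,0,0],[0.35,0,0],[0.35,0,0],[0.35,0,0],[0.35,0,0],[0.35,0,0],[0.35,0,0]],"spin":[0,0,0,0,0,0,0,0,0,0]}'
python3 -m jog '{"jaw":[25,25,25,25],"slide":[[0.4,0,0],[0.4,0,0],[0.2,0,0],[0,0,0]],"spin":[0,0,0,0]}'
python3 - <<'E'
from h import *
import pickle
st=env.state();m=env.camera_model("wrist");im=env.grab_frame("wrist")
pickle.dump(m,open("held_m.pkl","wb"));cv2.imwrite("held_raw.png",im[:,:,::-1])
s=env.grab_frame("scene")
a=cv2.resize(im[130:384,100:410,::-1],(500,410),interpolation=cv2.INTER_CUBIC)
b=cv2.resize(s[230:330,250:350,::-1],(300,300),interpolation=cv2.INTER_CUBIC)
o=np.zeros((410,800,3),np.uint8);o[:,:500]=a;o[:300,500:]=b;cv2.imwrite("pics/held.png",o)
E
```

```text
time_s: 6.7
ee_pos: [482.1, -234.8, 39.9]
ee_rot: [180.0, -0.0, 169.9]
force: [-0.2, -0.4, -0.7]
gripper_width: 34.7
gripper_force: 40.0
time_s: 7.1
ee_pos: [453.5, -229.8, 40.2]
ee_rot: [-180.0, 0.1, 169.9]
force: [0.2, -0.3, -1.5]
gripper_width: 34.4
gripper_force: 40.0
```

View pics/held.png

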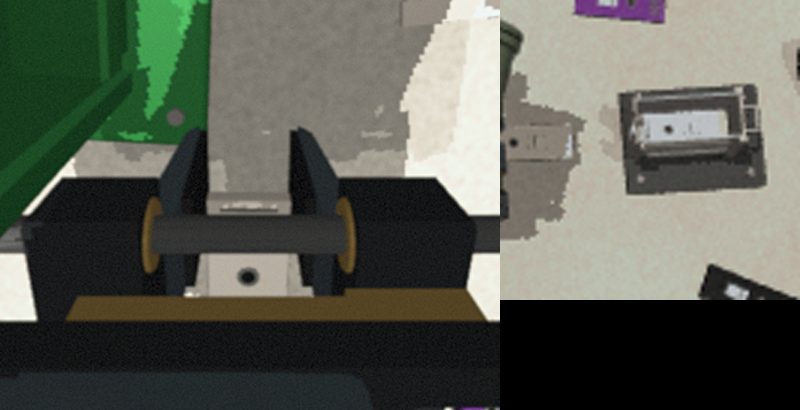

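The cartridge is held level by the tail and clear of the gate. The stack has dropped and sits aligned in the tower (scene inset, 630–765). Next: lift, turn to the bin's yaw, then cross over.

```bash
python3 -m jog '{"jaw":[25,25,25,25,25,25,25,25,25,25],"slide":[[0,0,-0.3],[0,0,-0.6],[0,0,-0.7],[0,0,-0.7],[0,0,-0.7],[0,0,-0.7],[0,0,-0.7],[0,0,-0.6],[0,0,-0.3],[0,0,0]],"spin":[0,0,0,0,-0.3,-0.3,-0.3,-0.3,-0.26,0]}'
python3 -m jog '{"jaw":[25,25,25,25,25,25,25,25,25,25],"slide":[[0.2,0.3,0],[0.2,0.6,0],[0.2,0.8,0],[0.2,0.8,0],[0.2,0.8,0],[0.2,0.8,0],[0.13,0.8,0],[0,0.8,0],[0,0.8,0],[0,0.8,0]],"spin":[0,0,0,0,0,0,0,0,0,0]}'
python3 -m jog '{"jaw":[25,25,25,25,25,25,25,25,25,25],"slide":[[0,0.8,0],[0,0.8,0],[0,0.8,0],[0,0.8,0],[0,0.8,0],[0,0.8,0],[0,0.8,0],[0,0.8,0],[0,0.6,0],[0,0.4,0]],"spin":[0,0,0,0,0,0,0,0,0,0]}'
python3 -m jog '{"jaw":[25,25],"slide":[[0,0,0],[0,0,0]],"spin":[0,0]}'
```

```text
time_s: 8.2
ee_pos: [454.4, -230.2, 200.9]
ee_rot: [-179.9, 0.2, -178.4]
force: [-0.7, 0.6, -1.0]
gripper_width: 34.0
gripper_force: 40.0
time_s: 9.2
ee_pos: [405.7, -10.0, 198.3]
ee_rot: [180.0, -0.1, -178.4]
force: [0.8, 0.0, 0.6]
gripper_width: 34.4
gripper_force: 40.0
time_s: 10.2
ee_pos: [399.7, 211.2, 198.3]
ee_rot: [-180.0, -0.1, -178.3]
force: [-0.4, -0.8, -0.6]
gripper_width: 34.5
gripper_force: 40.0
time_s: 10.4
ee_pos: [400.8, 209.6, 198.6]
ee_rot: [-180.0, -0.1, -178.4]
force: [-0.2, -0.3, 0.1]
gripper_width: 34.3
gripper_force: 40.0
```

```bash
python3 -m jog '{"jaw":[25,25,25,25,25],"slide":[[0,0.5,0.1],[0,0.6,0.2],[-0.5,0.37,0.18],[-0.5,0,0],[0,0,0]],"spin":[0,0,0,0,0]}'
python3 - <<'E'
from h import *
import time
a=[]
st=env.state();print(st["ee_pos"],st["ee_rot"],st["qvel"].round(1),st["force"].round(2))
m=env.camera_model("scene");s=env.grab_frame("scene");w=env.grab_frame("wrist");cv2.imwrite("w_pre.png",w[:,:,::-1])
st=env.state();print(st["ee_pos"])
n=st["ee_pos"]+np.array([109,3,9.6]);uv=proj(m,[n])[0];print(uv)
u,v=int(uv[0]),int(uv[1]);c=s[v-45:v+45,u-70:u+50,::-1];cv2.imwrite("pics/nose.png",cv2.resize(c,None,fx=6,fy=6,interpolation=cv2.INTER_CUBIC));print(proj(m,[n+[0,-18,4.5],n+[0,18,4.5],n+[0,-18,-4.5],[550.2,231,188.6],[550.2,285,188.6]])-[u-70,v-45])
E
```

```text
time_s: 10.9
ee_pos: [432.2, 254.9, 184.4]
ee_rot: [-180.0, 0.0, -178.5]
force: [-0.3, 0.3, -0.8]
gripper_width: 34.4
gripper_force: 40.0
[432.15946825 254.92841603 184.37681276] [-1.79997535e+02  4.49226766e-02 -1.78481979e+02] [ 0.1 -1.6  2.   0.7  1.3  0.5] [-0.27  0.33 -0.8 ]
[430.43534065 254.27723149 184.45731277]
[228.77971407 116.0247218 ]
[[71.98491686 49.35687394]
 [69.46096898 39.40511584]
 [72.1001924  50.65171363]
 [76.0032125  52.36354999]
 [72.20839186 37.528986  ]]
```

View pics/nose.png

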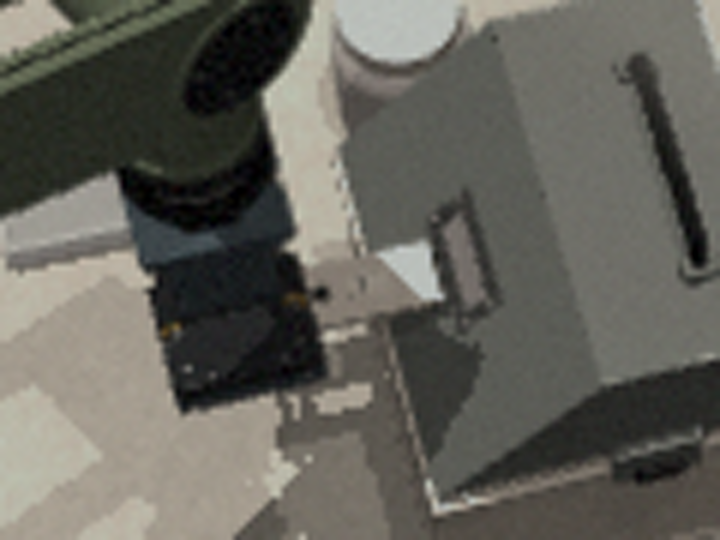

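The nose is level and centred in front of the mouth, with its edge at crop (432–443, 241–300) and the frame starting at about 440. Inserting gradually and watching the force.

```bash
for i in 1; do python3 -m jog '{"jaw":[25,25,25,25],"slide":[[-0.15,0,0],[-0.15,0,0],[-0.15,0,0],[-0.15,0,0]],"spin":[0,0,0,0]}'; done
python3 -m jog '{"jaw":[25,25],"slide":[[-0.15,0,0],[-0.15,0,0]],"spin":[0,0]}'
```

```text
time_s: 11.4
ee_pos: [448.6, 255.3, 184.7]
ee_rot: [180.0, -0.0, -178.4]
force: [-1.1, 0.6, -0.2]
gripper_width: 33.9
gripper_force: 40.0
time_s: 11.6
ee_pos: [456.1, 255.3, 184.1]
ee_rot: [-180.0, -0.2, -178.4]
force: [-6.6, -1.0, 0.2]
gripper_width: 34.3
gripper_force: 40.0
```

```bash
python3 -m jog '{"jaw":[25,25],"slide":[[0,0,0],[0,0,0]],"spin":[0,0]}'
python3 -m jog '{"jaw":[25,25,25,25],"slide":[[0.05,0,0],[0,0,0.03],[-0.1,0,0],[0,0,0]],"spin":[0,0,0,0]}'
```

```text
time_s: 11.8
ee_pos: [456.5, 255.4, 184.1]
ee_rot: [-180.0, -0.1, -178.4]
force: [-4.6, 1.0, -0.5]
gripper_width: 34.5
gripper_force: 40.0
time_s: 12.2
ee_pos: [457.3, 255.4, 183.2]
ee_rot: [-180.0, -0.2, -178.4]
force: [-6.9, -0.1, 0.3]
gripper_width: 34.3
gripper_force: 40.0
```

The flap opens only to 1.4 rad, so a level cartridge jams under it; it has to enter pitched nose-down. The nose is now caught under the mouth's upper edge. I'll ease the grip and raise the tail in an arc so that the cartridge pivots between the pads.

```bash
python3 -m jog '{"jaw":[25,25,25,25,25],"slide":[[0,0,0],[0,0,-0.15],[0,0,-0.2],[-0.02,0,-0.2],[0,0,0]],"spin":[0,0,0,0,0]}' 14
python3 -m jog '{"jaw":[25,25,25,25],"slide":[[-0.06,0,-0.2],[-0.08,0,-0.2],[-0.1,0,-0.15],[0,0,0]],"spin":[0,0,0,0]}'
python3 - <<'E'
from h import *
st=env.state();m=env.camera_model("scene");s=env.grab_frame("scene");print(st["ee_pos"])
np.save("s1.npy",s)
E
```

```text
time_s: 12.7
ee_pos: [460.7, 256.1, 201.5]
ee_rot: [179.9, 0.2, -178.4]
force: [-1.5, -0.0, -0.3]
gripper_width: 35.5
gripper_force: 14.0
time_s: 13.1
ee_pos: [468.0, 256.2, 217.6]
ee_rot: [179.9, 0.2, -178.4]
force: [-0.5, 0.9, -1.1]
gripper_width: 35.6
gripper_force: 14.0
[467.99969028 256.20994846 217.62592223]
```

```bash
python3 - <<'E'
from h import *
s=np.load("s1.npy");w=env.grab_frame("wrist")
o=np.zeros((600,800,3),np.uint8);o[:300,:400]=cv2.resize(s[85:145,190:270,::-1],(400,300),interpolation=cv2.INTER_CUBIC)
o[:300,400:]=cv2.resize(w[150:300,154:354,::-1],(400,300),interpolation=cv2.INTER_CUBIC)
t=env.grab_frame("top");m=env.camera_model("top");uv=proj(m,[[540,257,195]])[0];u,v=map(int,uv)
o[300:,:400]=cv2.resize(t[v-24:v+24,u-32:u+32,::-1],(400,300),interpolation=cv2.INTER_CUBIC)
sm=env.camera_model("scene")
f=lambda p:((proj(sm,[p])[0]-[190,85])*5).round()
P=env.state()["ee_pos"]
for ph in(0,10,20,30,40):
    G=P+[13,0,9.6];a=np.radians(ph);n=G+96*np.array([np.cos(a),0,-np.sin(a)]);print(ph,n.round(1),f(n-[0,18,0]),f(n+[0,18,0]))
print(f([563,231,201.4]),f([563,285,201.4]),f([550.2,231,188.6]),f([550.2,285,188.6]))
cv2.imwrite("pics/pivot.png",o)
E
```

```text
0 [576.1 256.  226.3] [256. 146.] [243.  95.]
10 [574.7 256.  209.6] [254. 159.] [241. 109.]
20 [570.3 256.  193.4] [248. 172.] [235. 122.]
30 [563.3 256.  178.3] [238. 185.] [225. 136.]
40 [553.7 256.  164.6] [224. 198.] [212. 149.]
[239. 178.] [220. 104.] [220. 192.] [201. 118.]
```

View pics/pivot.png

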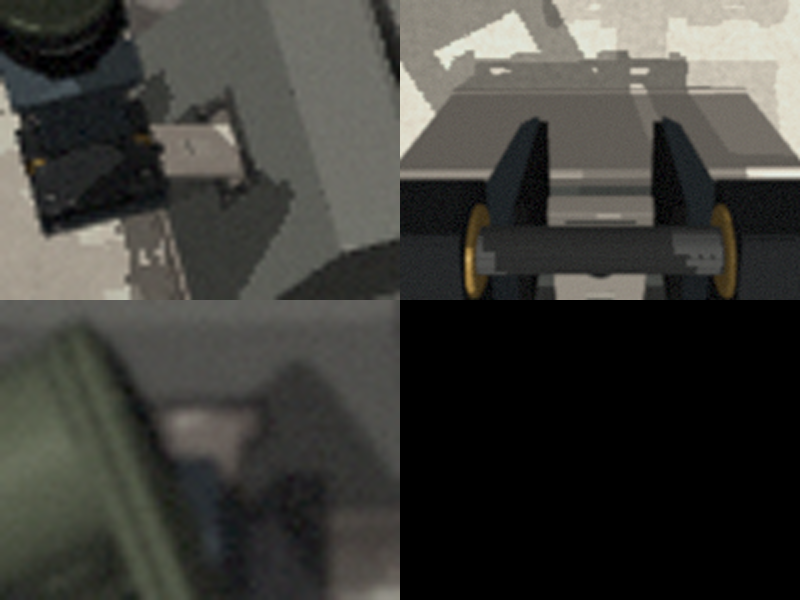

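Scene crop: the cartridge is pitched down from the fingers, and its nose disappears in the mouth behind the upper frame edge at about (240,100–185). So the pivot worked, at about 20°. Continuing the arc to about 40°.

```bash
python3 -m jog '{"jaw":[25,25,25,25,25,25],"slide":[[-0.08,0,-0.15],[-0.11,0,-0.18],[-0.12,0,-0.18],[-0.14,0,-0.18],[-0.12,0,-0.12],[0,0,0]],"spin":[0,0,0,0,0,0]}'
python3 -m jog '{"jaw":[25,25,25],"slide":[[-0.1,0,0.08],[-0.15,0,0.13],[0,0,0]],"spin":[0,0,0]}'
```

```text
time_s: 13.85
ee_pos: [484.7, 256.5, 241.6]
ee_rot: [180.0, 0.1, -178.4]
force: [-1.0, 0.3, -0.4]
gripper_width: 35.5
gripper_force: 14.0
time_s: 14.15
ee_pos: [491.6, 256.4, 233.6]
ee_rot: [-180.0, -0.0, -178.4]
force: [0.6, -0.1, -0.4]
gripper_width: 35.3
gripper_force: 14.0
```

```bash
python3 -m jog '{"jaw":[25,25,25,25,25],"slide":[[-0.12,0,0.1],[-0.2,0,0.2],[-0.2,0,0.2],[-0.2,0,0.2],[0,0,0]],"spin":[0,0,0,0,0]}'
python3 -m jog '{"jaw":[25,25,25,25],"slide":[[-0.15,0,0.15],[-0.2,0,0.2],[-0.15,0,0.15],[0,0,0]],"spin":[0,0,0,0]}'
```

```text
time_s: 14.65
ee_pos: [513.3, 256.9, 212.1]
ee_rot: [-180.0, -0.1, -178.4]
force: [-0.3, 0.3, -1.6]
gripper_width: 35.5
gripper_force: 14.0
time_s: 15.05
ee_pos: [528.1, 257.4, 197.6]
ee_rot: [-180.0, -0.1, -178.4]
force: [-0.7, 0.1, -2.1]
gripper_width: 35.7
gripper_force: 14.0
```

```bash
python3 -m jog '{"jaw":[25,25,25],"slide":[[-0.09,0,0.09],[-0.08,0,0.08],[0,0,0]],"spin":[0,0,0]}'
python3 -m jog '{"jaw":[60,60,60,60,60,60],"slide":[[0,0,0],[0,0,0],[0,0,0],[0,0,0],[0,0,0],[0,0,0]],"spin":[0,0,0,0,0,0]}'
python3 - <<'E'
from h import *
w=env.grab_frame("wrist");s=env.grab_frame("scene");np.save("s2.npy",s);np.save("w2.npy",w)
m=env.camera_model("wrist");sm=env.camera_model("scene")
print("wrist mouth",proj(m,[[550.2,231,188.6],[550.2,285,188.6],[563,231,201.4],[563,285,201.4]]).round())
print("scene",proj(sm,[[550.2,231,188.6],[550.2,285,188.6],[563,231,201.4],[563,285,201.4]]).round())
print(s[100:128,224:246,:].mean(2).astype(int))
E
```

```text
time_s: 15.35
ee_pos: [533.1, 257.7, 193.3]
ee_rot: [-180.0, -0.0, -178.4]
force: [-0.4, 0.6, -1.9]
gripper_width: 35.2
gripper_force: 14.0
time_s: 15.95
ee_pos: [533.0, 257.7, 193.6]
ee_rot: [180.0, 0.0, -178.4]
force: [-0.6, -0.1, 0.9]
gripper_width: 59.7
gripper_force: 0.0
wrist mouth [[217. 250.]
 [290. 251.]
 [215. 275.]
 [291. 277.]]
scene [[234. 123.]
 [230. 109.]
 [238. 121.]
 [234. 106.]]
[[73 69 79 76 49 45 49 46 47 42 44 43 42 34 38 29 32 39 54 56 54 53]
 [77 78 77 76 73 43 43 43 37 32 32 27 30 31 24 34 49 51 55 53 53 53]
 [73 73 74 66 55 34 33 31 23 24 26 29 32 36 51 54 55 59 54 55 55 54]
 [57 42 39 28 27 29 30 28 26 27 25 31 23 46 41 51 56 55 55 51 56 56]
 [32 27 28 29 30 28 24 26 33 30 25 29 27 47 45 56 53 54 57 55 53 51]
 [26 25 28 27 26 27 31 25 25 28 24 25 26 42 61 55 56 56 58 55 54 53]
 [35 24 30 25 31 28 34 29 30 21 32 26 33 38 44 49 50 49 55 56 56 54]
 [29 25 23 27 23 20 27 27 27 26 25 27 27 38 45 40 33 46 57 55 57 55]
 [28 25 27 26 28 31 27 32 28 30 30 31 28 39 19 26 30 29 52 57 51 55]
 [24 17 31 20 29 23 26 22 30 32 29 26 27 24 21 17 22 18 56 57 53 55]
 [29 27 3
[... 533 characters left out ...]
16 28 53]
 [34 36 36 33 37 42 34 32 15 20 20 26 14 11 14 18 17 50 28 19 24 42]
 [41 35 33 31 41 38 32 15 21 18 13 21 21 22 22 21 15 18 24 13 20 36]
 [34 35 38 34 38 37 25 17 11 19 21 20 17 22 24 27 16 19 18 26 20 39]
 [41 37 40 36 36 21 18 21 19 19 14 22 21 30 46 40 16 26 22 27 14 33]
 [33 42 37 21 17 20 19 18 20 25 12 12 18 23 26 18 17 16  8 12 24 29]
 [37 30 19 30 20 22 18 19 13 26 22 11 15 19 15 16 13 20 23 32 27 37]
 [38 23 32 44 22 26 27  9  8 13 14  6 13 22 21 26 25 28 24 32 30 47]
 [31 24 19 10 10 13  5  9 18 23 26 28 33 29 26 24 29 24 42 39 49 52]
 [12  8 12  8 22 22 21 26 22 26 26 24 25 33 40 43 48 58 49 55 55 57]
 [21 21 18 25 22 29 23 27 24 27 34 41 41 49 56 54 55 52 53 54 53 57]]
```

```bash
python3 -m jog '{"jaw":[60,60,70,91,91,91,91,91,91,91],"slide":[[0.3,0,-0.3],[0.4,0,-0.4],[0.3,0,-0.6],[0,0.1,-0.7],[-0.3,0.07,-0.7],[-0.4,0,-0.6],[-0.2,0,0],[0,0,0],[0,0,0],[0,0,0]],"spin":[0,0,0,0,0,0,0,0,0,0]}'
python3 - <<'E'
from h import *
w=env.grab_frame("wrist");m=env.camera_model("wrist");np.save("w3.npy",w)
print(proj(m,[[550.2,231,188.6],[550.2,285,188.6],[563,231,201.4],[563,285,201.4]]).round())
r=cv2.imread("bin_raw.png")[:,:,::-1]
np.set_printoptions(linewidth=250)
print("now");print(w[190:236:2,212:306:3].mean(2).astype(int));print("ref");print(r[190:236:2,212:306:3].mean(2).astype(int))
E
```

```text
time_s: 17.05
ee_pos: [528.8, 262.5, 291.5]
ee_rot: [-180.0, -0.1, -178.4]
force: [-0.9, 0.2, -0.1]
gripper_width: 90.5
gripper_force: 0.0
[[224. 207.]
 [274. 208.]
 [223. 223.]
 [274. 224.]]
now
[[ 65  65  70  69  68  65  66  70  63  70  75  76  80  76  74  77  75  76  78  77  74  79  76  74  76  73  74  75  76  80  77  79]
 [ 64  67  72  69  64  68  61  67  67  72  74  78  75  78  75  74  78  78  73  75  77  77  76  77  78  77  80  82  77  73  79  79]
 [ 66  76  72  65  79  73  75  69  65  72  74  77  77  76  76  77  86  84  81  80  88  86  78  73  78  75  78  75  75  77  76  79]
 [ 76  79  78  78  89  89 118  93  77  76  74  77  78  76  80  78 123 125 127 123 124 123 119 116  80  77  78  76  80  75  75  74]
 [ 76  73  77  79  79  76  77  74  75  78  75  81  77  78  76  76 118 118 119 120 117 119 120 114  74  75  77  78  77  76  79  81]
 [ 78  79  78  81  77  78  78  79  77  79  79  78  76  75  78  79  74  75  75  77  78  78  77  81  79  77  75  80  79  77  78  76]
 [ 76  78  63  54  52  54  54  52  55  49  51  52  50  52  55  50  50  47  52  50  48  56  51  67  75  75  77  78  78 
[... 4427 characters left out ...]
 66  71  69  66 110  60  77  78  80  77  79]
 [ 77  79  76  73  75  42  47  45  44  44  43  45  50  43  42  42  43  46  46  46  44  67  71  75  70  71  48  79  75  80  77  75]
 [ 79  76  79  82  72  59  54  53  48  52  48  54  52  51  51  48  51  49  50  53  49  50  78  77  73  70  47  79  80  80  80  79]
 [ 80  80  78  77  75  75  83  83  80  77  76  80  78  77  80  74  75  78  77  76  75  73 118 118 119 114  74  78  78  79  79  80]
 [ 77  77  80  76  80  76  80  75  75  79  77  78  77  81  80  76  79  77  77  79  78  76  93 122 121 122  73  76  78  78  78  79]
 [ 80  79  77  76  77  76  77  75  76  77  77  79  80  78  80  77  77  77  78  78  77  80  84 125 125 121  76  78  77  80  78  77]]
```

The flap is shut and matches the reference frame, and no cartridge shows in the mouth. Before handing in, I'll check numerically that nothing else on the bench changed.

```bash
python3 - <<'E'
from h import *
s=env.grab_frame("scene").astype(int);r=cv2.resize(cv2.imread("pics/scene0.png"),(512,384),interpolation=cv2.INTER_AREA)[:,:,::-1].astype(int)
# colour-ratio change (chromaticity) + brightening outside arm/shadow
b=(np.abs(s-r).max(2)>45).astype(np.uint8)
n,l,st,c=cv2.connectedComponentsWithStats(b)
for i in range(1,n):
    if st[i,4]>6: print(st[i],(c[i]/.64).round(), s[l==i].mean(0).round(), r[l==i].mean(0).round())
E
```

```text
[    0     0   244   214 23323] [182. 140.] [91. 93. 80.] [125. 122. 111.]
[85  0  7  9 16] [137.   6.] [38. 38. 37.] [86. 93. 74.]
[87  0  9 12 26] [142.   8.] [37. 39. 37.] [88. 96. 76.]
[ 51   4  32  22 210] [107.  16.] [37. 38. 36.] [88. 94. 76.]
[82 15  3 13 27] [130.  33.] [37. 38. 36.] [92. 99. 80.]
[33 58  7  1  7] [56. 91.] [39. 41. 34.] [87. 94. 75.]
[34 65 13  8 37] [ 64. 107.] [84. 91. 72.] [33. 36. 29.]
[   0   93   66  166 3220] [ 28. 302.] [176. 174. 158.] [44. 46. 36.]
[ 22 153   5  14  24] [ 38. 250.] [64. 69. 55.] [22. 21. 11.]
[ 155  152  101   86 3040] [308. 305.] [115. 109. 100.] [170. 167. 152.]
[ 28 177   4   4   8] [ 46. 280.] [63. 68. 55.] [22. 21. 12.]
[ 28 183   5   2   7] [ 47. 287.] [64. 70. 55.] [22. 21. 12.]
[ 30 187   4   7  11] [ 49. 297.] [63. 68. 55.] [21. 20. 11.]
[118 208  23  13 172] [197. 333.] [116. 110. 101.] [170. 167. 152.]
[ 36 211   3   5   7] [ 59. 333.] [64. 69. 54.] [23. 21. 13.]
[145 210   7   4  20] [231. 331.] [183. 178. 163.] [111. 106.  96.]
[ 48 212  14  16  27] [ 83. 341.] [104. 110.  89.] [50. 54. 42.]
[ 93 223   3   6   8] [146. 352.] [30. 33. 26.] [79. 85. 67.]
[104 224   8  18  71] [169. 361.] [75. 80. 65.] [14. 15. 13.]
[ 92 227   6  10  14] [148. 361.] [36. 39. 31.] [86. 92. 72.]
[116 232   6  15  24] [185. 371.] [108. 116.  93.] [59. 63. 51.]
[121 234   9  19 111] [196. 377.] [161. 159. 149.] [93. 89. 82.]
[ 98 240   5   3   9] [156. 377.] [61. 65. 51.] [10. 10. 11.]
[ 97 245   5   3   7] [154. 385.] [64. 68. 52.] [10. 13. 10.]
[ 66 248  18  12  67] [117. 396.] [92. 98. 76.] [38. 41. 32.]
[ 86 249  10   9  41] [142. 397.] [12. 12. 13.] [61. 64. 48.]
[ 70 260  39  14 169] [135. 417.] [42. 45. 35.] [104. 111.  90.]
[113 265   6   4   9] [181. 417.] [115. 124. 100.] [65. 70. 56.]
[283 270  12  15  51] [452. 434.] [122. 119. 110.] [128. 127. 120.]
[ 97 274   9   4  17] [157. 430.] [116. 111. 103.] [157. 159. 158.]
```

```bash
python3 -c "
from workcell import env
print(env.state()['time_s'],env.job_done())"
```

```text
the job is handed in; nothing more can be done
17.15 None
```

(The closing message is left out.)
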